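# Reset the interlock and take out its key

### The job

Reset the interlock on the longer control box, the one with two push-buttons beside its lock: turn its key clockwise (seen from above) as far as it goes, then back to where it stood, the only position in which it comes out. Draw the key straight up out of the lock, set it down in the flat steel tray without dropping it from a height, and let go. Leave the key in the short box as it is.

Things in the scene. Friction and masses are not known exactly. Their poses are not given: they have to be found in the camera images.
- long_key_mid (a point): Centre of the flat head (32 mm along x, 9 mm thick along y, 32 mm high) of the brass key upright in the long box's lock, on the lock axis, 28 mm above the box top. z up along the key. Grip across the 9 mm, fingers closing along y. Below the head 12 mm of 8 mm round stem show, 16 mm are in the lock; the foot is 44 mm below this point. About 40 g.
- long_box: Grey control box fixed on the bench, 70 mm (x) by 120 mm (y), 50 mm high, with two round push-buttons 4 mm high on its top at y = +44 and +68 mm. Origin on the bench under the lock axis; the box spans y -35 to +85 mm. z up. The key starts with its x along the box's x.
- long_box_switch (a joint): Turn of the long box's lock, rad. 0 (a stop): the key comes out, by 16 mm of straight lift. Grows as the key turns clockwise seen from above, to a stop at 1.22 (70 degrees). Beyond about 0.25 the key is trapped, with 1.5 mm of up-play. Stays where left, takes about 0.03 N m, about 3 degrees of play between key and lock.
- key_tray: Flat open steel tray 140 mm (its x) by 100 mm (its y), rim 12 mm high, walls and floor 3 mm thick, standing free of the boxes between them. Origin at the centre of its underside, on the bench; z up.
- short_key_mid (a point): The same point on the like key in the short grey box (70 x 70 mm, 50 mm high, no push-buttons). To be left alone.
- short_box_switch (a joint): Turn of the lock in the short box, rad, as for the long one. To stay at 0.
Not all that is in view belongs to the job. Leave any red look-alike of the long_box alone.

How it is judged:
By the outcome, as a careful person would: the job done as asked, in the order asked, and still so for the second after the job is handed in, with the robot touching nothing.
It also fails if it takes over 51 s, if anything falls off the work surface, if the arm or the gripper's body presses on something with over 40 N, if the wrist force passes 120 N, or if a joint passes its speed limit or range.

### The arm

A 7-joint arm with a two-finger parallel gripper is mounted at the origin on a cart in front of the work surface, level with it; the furniture and walls round the work are solid. World frame = base frame: x ahead of the robot, y to its left, z up, the work surface at z = 0. Lengths are in m, angles in degrees, forces in N, time in s.
With the tool pointing down it reaches from about 0.4 to 0.9 m from the base axis. Payload 5.5 kg.
Tool frame: the origin (TCP) lies at the very end of the fingers, on their centre line; the grasp point (between the pads) lies 19 mm behind it; y points along the fingers, z is the direction in which the jaws open and shut, and the axes are right-handed (so a half turn about y gives the same grasp; the last joint's range is limited). The gripper opens to 85 mm and grips with 20 to 120 N. Pads are 22 mm wide; open, the fingers measure 114 mm over their backs; the gripper's body (76 mm by 85 mm) begins 54 mm behind the grasp point. The pads swing forward as they close: fully open they stand 13 mm farther back than shut.
Start: joints at [86.528, 28.699, -24.465, 88.831, 12.651, 65.22, -12.049], TCP at [0.207, -0.616, 0.194] pointing down, gripper open.
Joint ranges: [-164.97, 164.97], [-17.58, 116.51], [-87.97, 89.64], [11.32, 138.91], [-80.73, 260.73], [10.89, 115.49], [-147.41, 147.41]. Speed limits (degrees/s): [147.25, 147.25, 180, 180, 180, 180, 180].

### API

Orientations are given as [roll, pitch, yaw] about the fixed x, y, z axes, in that order (R = Rz(yaw) Ry(pitch) Rx(roll)).
In Python, from cell import env gives the robot as it stands.
- The arm moves only by the shell command python3 -m handwheel 'ROWS' [FORCE]. ROWS is JSON, a list of rows, each an object with "hand": the opening, from -1 (shut) to 1 (fully open), so that 0 is half open; "travel": the shift along the tool's x, y, z in cm, a list of three; "twist": the turn about the tool's y in rad. A call has 1 to 12 rows; each row shifts and turns the pose as measured when the row begins, along the tool's axes as they then stand; what a row does not reach is not made up. A row lasts 1/8 s, in which the tool goes at most 62.5 mm and 10.7 degrees, less where a joint would pass 70% of its speed; a pose out of reach is approached as far as the arm can. A call is refused whole if a number of a shift passes 6.25 or a number of a turn 0.188, either way. A call with a gripper value outside its range is refused whole. The fingers move at their own pace and stop on an object; FORCE is the grip in N (left out, the last holds). Time passes only in rows, so rows that do not move let the fingers close. It gives the time, the measured TCP pose, the force and the opening at its end, in the units of the state.
- env.get_obs(): the state, without advancing time (a new reading comes with each control period).
- env.read_camera(name): name is "scene" or "top" or "wrist"; returns (picture, depth): 420x560x3 uint8, blue, green, red; 420x560 float32, m along the optical axis (not along the pixel's ray), 0 where there is no reading.
- env.camera_model(name): a dict with "mtx" (3x3 intrinsics, pixels), "distortion" ([k1, k2, p1, p2, k3] as OpenCV has them; the pictures are not rectified), "pose" (4x4, takes a point from camera to world coordinates). Camera axes: x right, y down, z forward; pixel columns grow to the right and rows downward; lengths in m; the calibration is good to about 2 mm. A picture is of the moment at which its call begins: read the wrist's pose just before it. camera_model takes no time and is no camera call; for the wrist camera it gives the pose at the moment of the call.
- env.hand_in(): hands the job in, once; it reports no verdict.
The state is a dict: "time": time; "q": joint angles; "qd": joint speeds; "joint_efforts": joint torques, N m; "tcp_pos": TCP position; "ee_rot": TCP orientation; "wrist_force": force on the tool from outside, world axes, zero at the start; "wrist_torque": the same for the moment, N m; "finger_gap": finger opening in m.
Only numpy, scipy, OpenCV 4.12 (cv2) and the standard library are available. Lean on these libraries where they do the work, as an engineer would, in place of code of your own. Each camera call takes 0.05 s, during which the arm holds its last target.

## Working session

There is one attempt and no reset: what is moved stays moved. The work goes in short steps, Python scripts to look and compute and a shell command to move; the robot and the scene stay as the last step left them, time stands still between calls to the robot, and variables do not carry over. Pictures are saved under pics/ and viewed, and the job is handed in when it is done.

```bash
ls; mkdir -p pics; python3 - <<'E'
from cell import env
import cv2
o=env.get_obs()
for k in o: print(k,o[k])
for n in ["scene","top"]:
    p,d=env.read_camera(n); cv2.imwrite(f"pics/{n}0.png",p)
    import numpy as np
    np.save(f"pics/{n}0.npy",d)
    m=env.camera_model(n); print(n,m)
E
```

```text
pics
time 0.0
q [ 86.52904157  28.75251387 -24.45403098  88.89189382  12.65083332
  65.21906588 -12.04764461]
qd [-0.03421907 -0.06669193 -0.04336814  0.06599667  0.0607241   0.00509376
 -0.0393025 ]
joint_efforts [-4.81301220e-05 -5.69519413e+01 -5.81630856e+00 -2.80936790e+01
  1.05411714e-02  1.20150269e-02 -1.81026292e-05]
tcp_pos [ 0.20652459 -0.61551314  0.19267157]
ee_rot [-9.01099272e+01  3.96586251e-03 -1.61443345e+02]
wrist_force [-0.8551488   0.08123233  0.92436499]
wrist_torque [ 0.05514525  0.00159361 -0.00035532]
finger_gap 0.08578465054000471
scene {'mtx': array([[446.69742914,   0.        , 280.97145369],
       [  0.        , 446.69742914, 210.06319409],
       [  0.        ,   0.        ,   1.        ]]), 'distortion': array([-0.10897295,  0.        ,  0.        ,  0.        ,  0.        ]), 'pose': array([[-0.77232047, -0.28315246,  0.568635  , -0.22302956],
       [-0.63479769,  0.37716011, -0.67437537,  0.72573133],
       [-0.02351539, -0.8818021 , -0.471033  ,  0.64593765],
       [ 0.        ,  0.        ,  0.        ,  1.        ]])}
top {'mtx': array([[432.1928739 ,   0.        , 281.83699887],
       [  0.        , 432.1928739 , 215.54179302],
       [  0.        ,   0.        ,   1.        ]]), 'distortion': array([-0.09947249,  0.        ,  0.        ,  0.        ,  0.        ]), 'pose': array([[-0.01766868, -0.99513797,  0.09689297,  0.37635922],
       [-0.99972584,  0.0190726 ,  0.01358235, -0.11629054],
       [-0.01536431, -0.09662643, -0.99520213,  1.38207299],
       [ 0.        ,  0.        ,  0.        ,  1.        ]])}
```

View pics/scene0.png

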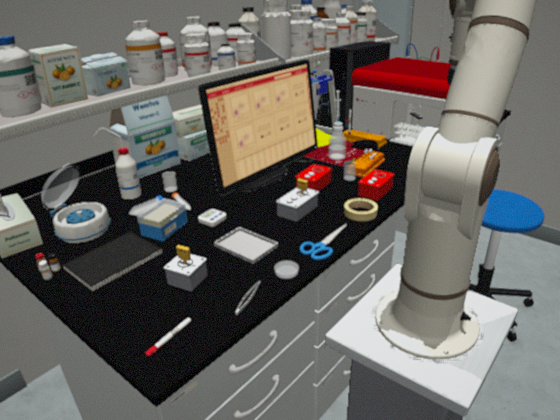

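View pics/top0.png

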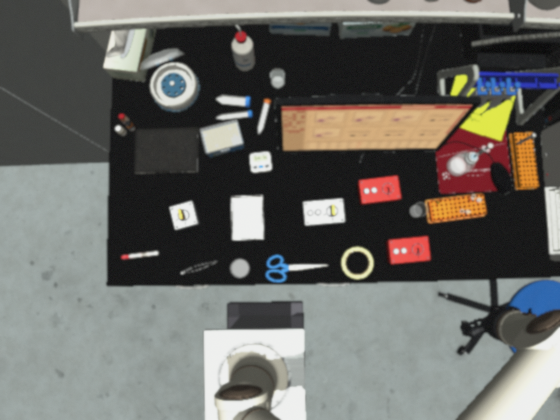

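Top view: the long box (white top, two buttons) is at about (324,211) with its key at (335,211). The tray is at (247,217) and the short box at (183,215). There are red look-alikes at (380,189) and (409,250). Next I'll measure.

```bash
cat > h.py <<'E'
import numpy as np, cv2
from cell import env
def ray(n,uv,m=None):
    m=m or env.camera_model(n)
    p=cv2.undistortPoints(np.array(uv,float).reshape(-1,1,2),m["mtx"],m["distortion"]).reshape(-1,2)
    d=np.c_[p,np.ones(len(p))]@m["pose"][:3,:3].T
    return m["pose"][:3,3],d
def plane(n,uv,z,m=None):
    o,d=ray(n,uv,m); return o+d*((z-o[2])/d[:,2])[:,None]
def proj(n,P,m=None):
    m=m or env.camera_model(n); T=np.linalg.inv(m["pose"])
    return cv2.projectPoints(np.array(P,float).reshape(-1,1,3),cv2.Rodrigues(T[:3,:3])[0],T[:3,3],m["mtx"],m["distortion"])[0].reshape(-1,2)
E
python3 - <<'E'
from h import *
p=cv2.imread("pics/top0.png");s=cv2.imread("pics/scene0.png")
g=p.min(2); hsv=cv2.cvtColor(p,cv2.COLOR_BGR2HSV)
m=((g>110)).astype(np.uint8)
for name,(x0,x1,y0,y1),z in [("long",(295,350,192,230),.05),("short",(162,205,195,235),.05),("tray",(222,272,188,248),.012)]:
    w=np.zeros_like(m); w[y0:y1,x0:x1]=m[y0:y1,x0:x1]
    c=max(cv2.findContours(w,0,2)[0],key=cv2.contourArea)
    r=cv2.minAreaRect(c); b=cv2.boxPoints(r); W=plane("top",b,z)
    print(name,r, "\n",W.round(4),"centre",plane("top",[r[0]],z).round(4), [np.linalg.norm(W[i]-W[i-1]).round(4) for i in (1,2)],
      "yaw",np.degrees(np.arctan2(*(W[1]-W[0])[1::-1])).round(2),np.degrees(np.arctan2(*(W[2]-W[1])[1::-1])).round(2))
br=((hsv[...,1]>90)&(hsv[...,0]>12)&(hsv[...,0]<35)).astype(np.uint8)
for (x0,x1,y0,y1) in [(295,350,192,230),(162,205,195,235)]:
    w=br[y0:y1,x0:x1]; yy,xx=np.nonzero(w); uv=[xx.mean()+x0,yy.mean()+y0]; print(len(xx),uv,plane("top",[uv],.078).round(4))
hs=cv2.cvtColor(s,cv2.COLOR_BGR2HSV); b2=((hs[...,1]>110)&(hs[...,0]>12)&(hs[...,0]<35)).astype(np.uint8)
for (x0,x1,y0,y1) in [(285,320,170,200),(165,200,240,275)]:
    w=b2[y0:y1,x0:x1]; yy,xx=np.nonzero(w); uv=[xx.mean()+x0,yy.mean()+y0]; print("scene",len(xx),uv,plane("scene",[uv],.078).round(4))
a=cv2.resize(p[170:255,150:430],None,fx=2.8,fy=2.8,interpolation=2)
b=cv2.resize(s[150:290,150:350],None,fx=2.4,fy=2.4,interpolation=2)
c=np.zeros((a.shape[0]+b.shape[0],800,3),np.uint8);c[:a.shape[0],:a.shape[1]]=a;c[a.shape[0]:,:b.shape[1]]=b
cv2.imwrite("pics/z.png",c)
E
```

```text
long ((323.60040283203125, 211.4043426513672), (24.9060115814209, 41.32231903076172), 85.03025817871094) 
 [[ 0.5509 -0.1614  0.05  ]
 [ 0.5597 -0.2896  0.05  ]
 [ 0.4822 -0.2939  0.05  ]
 [ 0.4735 -0.1663  0.05  ]] centre [[ 0.5164 -0.2277  0.05  ]] [np.float64(0.1286), np.float64(0.0776)] yaw -86.08 -176.88
short ((183.20590209960938, 214.82354736328125), (24.98116683959961, 24.73863410949707), 75.96376037597656) 
 [[0.5439 0.2581 0.05  ]
 [0.5613 0.1818 0.05  ]
 [0.4848 0.1625 0.05  ]
 [0.4674 0.2382 0.05  ]] centre [[0.5142 0.21   0.05  ]] [np.float64(0.0782), np.float64(0.0789)] yaw -77.18 -165.84
tray ((246.70477294921875, 217.29977416992188), (45.186893463134766, 32.67726135253906), 87.27368927001953) 
 [[ 0.5776  0.0699  0.012 ]
 [ 0.5805 -0.0351  0.012 ]
 [ 0.4358 -0.04    0.012 ]
 [ 0.4327  0.0639  0.012 ]] centre [[0.5063 0.0146 0.012 ]] [np.float64(0.1051), np.float64(0.1448)] yaw -88.44 -178.06
18 [np.float64(332.5), np.float64(210.0)] [[ 0.5173 -0.2525  0.078 ]]
31 [np.float64(180.7741935483871), np.float64(214.38709677419354)] [[0.5128 0.2107 0.078 ]]
scene 110 [np.float64(301.75454545454545), np.float64(183.37272727272727)] [[ 0.5212 -0.258   0.078 ]]
scene 204 [np.float64(182.66666666666666), np.float64(251.3578431372549)] [[0.5164 0.2087 0.078 ]]
```

View pics/z.png

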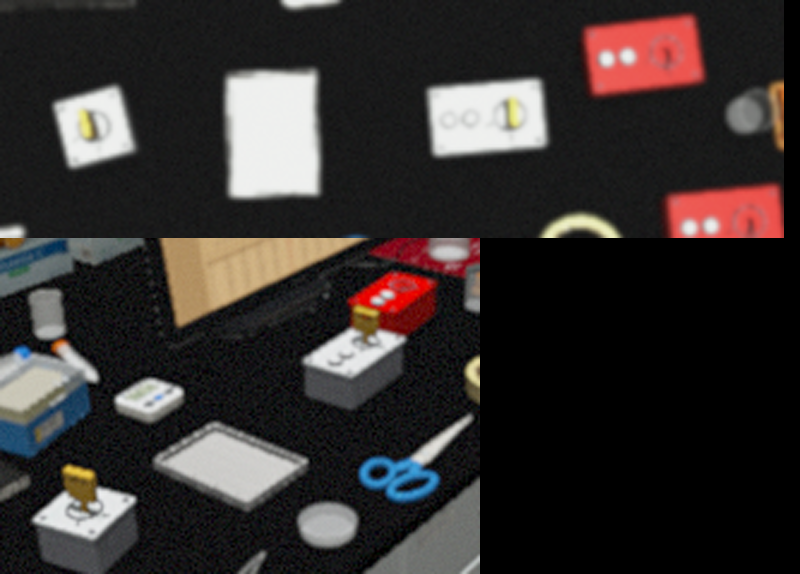

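```bash
python3 -m handwheel '[{"hand":1,"travel":[-5.1,0,-3.1],"twist":0},{"hand":1,"travel":[-5.1,0,-3.1],"twist":0},{"hand":1,"travel":[-5.1,0,-3.1],"twist":0},{"hand":1,"travel":[-5.1,0,-3.1],"twist":0}]' 30; python3 -c "
from cell import env
print(env.get_obs()['q'])"
```

```text
time: 0.6
tcp_pos: [0.3586, -0.4332, 0.19]
ee_rot: [-90.2, -0.1, -162.2]
wrist_force: [0.6, -0.2, 0.7]
finger_gap: 0.0856
[ 71.29002142  20.77147916 -29.47747615 101.55475873  11.53482926
  60.92925747 -34.47427226]
```

```bash
python3 -m handwheel '[{"hand":1,"travel":[-5.1,0,-3.1],"twist":0},{"hand":1,"travel":[-5.1,0,-3.1],"twist":0},{"hand":1,"travel":[-5.1,0,-3.1],"twist":0},{"hand":1,"travel":[-3.5,0,-2.1],"twist":0},{"hand":0.5,"travel":[0,0,0],"twist":-0.186},{"hand":0.5,"travel":[0,0,0],"twist":-0.186},{"hand":0.5,"travel":[0,0,0],"twist":-0.186},{"hand":0.5,"travel":[0,0,0],"twist":-0.186},{"hand":0.5,"travel":[0,0,0],"twist":-0.186},{"hand":0.5,"travel":[0,0,0],"twist":-0.186},{"hand":0.5,"travel":[0,0,0],"twist":-0.186},{"hand":0.5,"travel":[0,0,0],"twist":-0.186}]'; python3 -c "
from cell import env
print(env.get_obs()['q'])"
```

```text
time: 2.1
tcp_pos: [0.5076, -0.2513, 0.1862]
ee_rot: [-90.3, 0.6, -76.0]
wrist_force: [0.6, 0.7, 0.3]
finger_gap: 0.0643
[ 63.50442142  27.72273246 -52.17805603 100.34254778  23.64806432
  64.43353459  17.85696463]
```

```bash
python3 -m handwheel '[{"hand":0.2,"travel":[0,0,0],"twist":-0.186},{"hand":0.2,"travel":[0,0,0],"twist":-0.186},{"hand":0.2,"travel":[0,0,0],"twist":-0.186},{"hand":0.2,"travel":[0,0,0],"twist":-0.186},{"hand":0.2,"travel":[0,0,0],"twist":-0.186},{"hand":0.2,"travel":[0,0,0],"twist":-0.186},{"hand":0.2,"travel":[0,0,0],"twist":-0.186},{"hand":0.2,"travel":[0,0,0],"twist":-0.1},{"hand":0.2,"travel":[0,0,0],"twist":0}]'; python3 - <<'E'
from h import *
print(env.get_obs()['q'])
m=env.camera_model("wrist")
p,d=env.read_camera("wrist"); cv2.imwrite("pics/w1.png",p); np.save("pics/w1.npy",d)
import pickle; pickle.dump(m,open("pics/w1.pkl","wb"))
print(m["pose"].round(3), env.get_obs()['tcp_pos'],env.get_obs()['ee_rot'])
print(proj("wrist",[[0.518,-0.2527,.078],[0.518,-0.2527,.05]],m))
E
```

```text
time: 3.22
tcp_pos: [0.5037, -0.2514, 0.1822]
ee_rot: [-89.2, 0.8, 5.1]
wrist_force: [0.3, 0.1, -0.8]
finger_gap: 0.051
[ 73.63766554  37.40924086 -70.19431021 100.37115167  36.67904182
  70.56454687  88.58684909]
[[-0.091  0.955  0.284  0.431]
 [ 0.996  0.083  0.039 -0.261]
 [ 0.014  0.286 -0.958  0.363]
 [ 0.     0.     0.     1.   ]] [ 0.50363876 -0.25149362  0.18221718] [-89.2407816    0.80176519   5.07586969]
[[278.15129518 206.6229745 ]
 [278.11962086 197.91090566]]
```

View pics/w1.png

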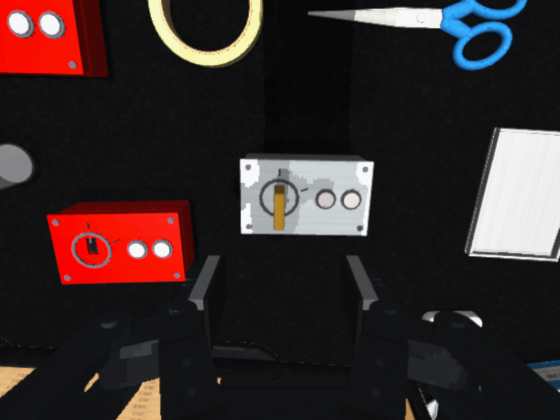

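```bash
python3 - <<'E'
from h import *
import pickle
p=cv2.imread("pics/w1.png"); m=pickle.load(open("pics/w1.pkl","rb"))
cv2.imwrite("pics/w1z.png",cv2.resize(p[140:250,225:385],None,fx=5,fy=5,interpolation=cv2.INTER_CUBIC))
g=p.min(2); w=np.zeros_like(g); w[150:245,228:385]=(g[150:245,228:385]>95)
hsv=cv2.cvtColor(p,cv2.COLOR_BGR2HSV)
k=((hsv[...,1]>110)&(hsv[...,0]>8)&(hsv[...,0]<35)).astype(np.uint8); kk=np.zeros_like(k);kk[165:240,260:300]=k[165:240,260:300]
w=w|kk
c=max(cv2.findContours(w,0,2)[0],key=cv2.contourArea); r=cv2.minAreaRect(c); b=cv2.boxPoints(r)
W=plane("wrist",b,.05,m); print(r,W.round(4),[np.linalg.norm(W[i]-W[i-1]).round(4) for i in (1,2)],"ctr",W.mean(0).round(4))
print("angles",[np.degrees(np.arctan2(*(W[i]-W[i-1])[1::-1])).round(2) for i in (1,2,3)])
# key blob
c=max(cv2.findContours(kk,0,2)[0],key=cv2.contourArea); x,y,ww,hh=cv2.boundingRect(c); print("key",x,y,ww,hh)
ys,xs=np.nonzero(kk)
for r0 in range(y,y+hh,3):
    q=xs[ys==r0]; print(r0,q.min(),q.max())
# buttons
E
```

```text
((305.8989562988281, 196.85855102539062), (133.1405487060547, 74.60951232910156), 1.0322446823120117) [[ 0.5565 -0.2877  0.05  ]
 [ 0.4838 -0.2905  0.05  ]
 [ 0.4753 -0.1691  0.05  ]
 [ 0.5479 -0.1583  0.05  ]] [np.float64(0.0727), np.float64(0.1216)] ctr [ 0.5159 -0.2264  0.05  ]
angles [np.float64(-177.86), np.float64(94.01), np.float64(8.49)]
key 274 186 11 44
186 275 283
189 275 283
192 275 283
195 274 284
198 274 284
201 274 284
204 274 284
207 274 283
210 274 283
213 274 283
216 274 283
219 274 283
222 274 283
225 274 283
228 274 283
```

View pics/w1z.png

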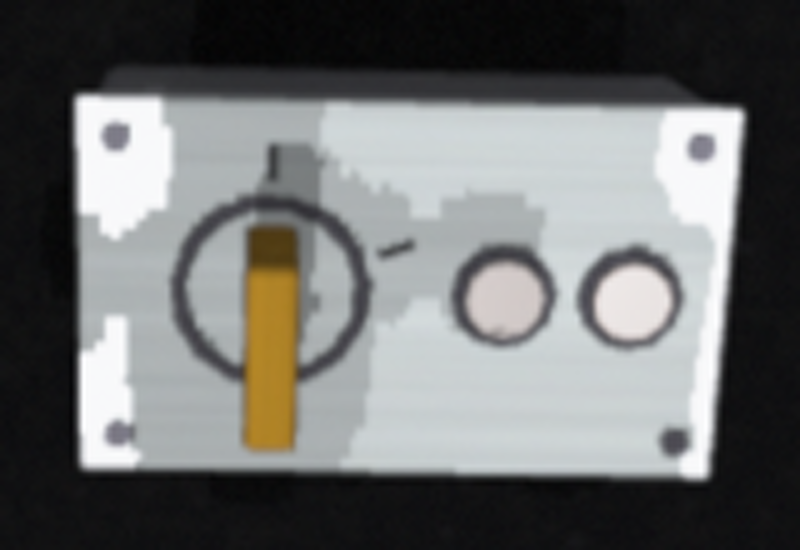

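```bash
python3 - <<'E'
from h import *
import pickle
m=pickle.load(open("pics/w1.pkl","rb"))
f=lambda L,z:plane("wrist",np.array(L)/5+[224.6,139.6],z,m)
C=f([(77,95),(744,110),(710,478),(80,468)],.05); print(C.round(4),"ctr",C.mean(0).round(4))
y=(C[1]-C[0]+C[2]-C[3]);x=(C[3]-C[0]+C[2]-C[1]); print("yaw y",np.degrees(np.arctan2(-y[0],y[1])),"yaw x",np.degrees(np.arctan2(x[1],x[0])),np.linalg.norm(y)/2,np.linalg.norm(x)/2)
r=f([(270,290)],.05);B=f([(503,295),(630,297)],.054);K=f([(273,266),(270,450)],.094)
print("ring",r,"\nbtn",B,"\nkeytop",K,K.mean(0),np.linalg.norm(K[1]-K[0]),np.degrees(np.arctan2(*(K[1]-K[0])[1::-1])))
d=B[1]-B[0];print("btn yaw",np.degrees(np.arctan2(-d[0],d[1])))
d=B.mean(0)-r[0];print("ring-btn yaw",np.degrees(np.arctan2(-d[0],d[1])),np.linalg.norm(d))
E
```

```text
[[ 0.484  -0.2905  0.05  ]
 [ 0.476  -0.1688  0.05  ]
 [ 0.5482 -0.1634  0.05  ]
 [ 0.5566 -0.2859  0.05  ]] ctr [ 0.5162 -0.2271  0.05  ]
yaw y 3.8384070418863403 yaw x 3.941854618590097 0.12237463197557448 0.07249648932973543
ring [[ 0.51765777 -0.25227548  0.05      ]] 
btn [[ 0.51374609 -0.20900606  0.054     ]
 [ 0.5120758  -0.18531219  0.054     ]] 
keytop [[ 0.50142465 -0.25331222  0.094     ]
 [ 0.53301334 -0.25103387  0.094     ]] [ 0.51721899 -0.25217304  0.094     ] 0.031670742228875205 4.12533427161268
btn yaw 4.032371466810425
ring-btn yaw 4.922379713023101 0.055464808823353993
```

```bash
python3 -m handwheel '[{"hand":0.2,"travel":[1.4,0,-0.2],"twist":0.02},{"hand":0.2,"travel":[0,3,0],"twist":0},{"hand":0.2,"travel":[0,3,0],"twist":0},{"hand":0.2,"travel":[0,1.5,0],"twist":0},{"hand":0.2,"travel":[0,0,0],"twist":0}]'; python3 -c "
from cell import env
o=env.get_obs();print(o['q'],o['tcp_pos'],o['ee_rot'],o['wrist_torque'])"
```

```text
time: 3.9
tcp_pos: [0.5215, -0.2522, 0.1061]
ee_rot: [-89.4, 0.6, 3.3]
wrist_force: [0.1, 0.3, 0.4]
finger_gap: 0.0513
[ 68.30409055  42.70777592 -64.12920208 101.99423654  42.14513481
  64.32016055  83.04935873] [ 0.52154409 -0.25221104  0.10609326] [-89.41704549   0.64148609   3.32772743] [-0.00485632 -0.02313025 -0.00077994]
```

```bash
python3 -m handwheel '[{"hand":0.2,"travel":[-0.4,1.5,0],"twist":-0.01},{"hand":0.2,"travel":[0,1.5,0],"twist":0},{"hand":0.2,"travel":[0,1,0],"twist":0},{"hand":0.2,"travel":[0,0,0],"twist":0}]'; python3 - <<'E'
from h import *
o=env.get_obs();print(o['q'],o['tcp_pos'],o['ee_rot'],o['wrist_torque'])
m=env.camera_model("wrist")
p,d=env.read_camera("wrist"); cv2.imwrite("pics/w2.png",p)
E
```

```text
time: 4.4
tcp_pos: [0.5182, -0.2527, 0.0652]
ee_rot: [-89.5, 0.5, 3.9]
wrist_force: [-0.2, 0.7, -0.1]
finger_gap: 0.0514
[ 67.13154064  45.13537057 -61.62834162 103.9742913   45.29570208
  60.61829694  81.55221911] [ 0.51816513 -0.25266524  0.06517759] [-89.49928084   0.51311027   3.86535625] [-0.05759916  0.01858966  0.03346477]
```

View pics/w2.png

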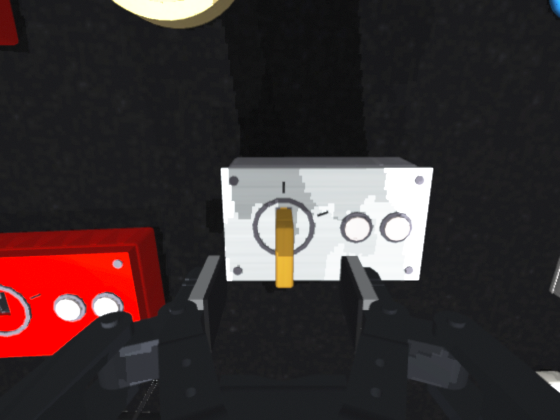

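```bash
python3 - <<'E'
from h import *
o=env.get_obs();t=o['tcp_pos']
u=np.array([-.07,.997,0])
print(proj("wrist",[t,t+.0255*u,t-.0255*u,[.5175,-.2523,.094],[.5175,-.2523,.05],t+[0,0,.019]]))
print(proj("wrist",[t+.0255*u+[.011*s,0,0.005+h] for s in(-1,1) for h in (0,.02)]))
p,d=env.read_camera("wrist");print(d[250:330:10,205],d[250:330:10,355],d[210:300:10,285])
E
```

```text
[[282.78023071 236.82020237]
 [328.018822   236.62003424]
 [237.44685294 237.04362016]
 [284.22318649 257.29149712]
 [283.28187943 225.35488168]
 [283.1133409  251.07411156]]
[[331.43473642 221.27631065]
 [337.38951247 235.28413264]
 [327.13407912 258.30545094]
 [332.40639069 275.91389331]]
[0.2694036  0.27085292 0.13713285 0.12913258 0.12296703 0.11679398
 0.11922212 0.11925632] [0.21562639 0.14485376 0.13704029 0.1285231  0.12311122 0.12223674
 0.12032957 0.12159821] [0.18813327 0.17285866 0.16342409 0.16578321 0.16639149 0.16796947
 0.16960286 0.17185827 0.27766407]
```

```bash
python3 - <<'E'
from h import *
m=env.camera_model("wrist");p,d=env.read_camera("wrist")
o,_=ray("wrist",[[0,0]],m);print(env.get_obs()['tcp_pos'],m["mtx"][0,0])
for u,v in [(215,262),(208,285),(205,300),(345,262),(350,270),(360,285),(370,300),(285,275),(285,215),(250,260),(356,227)]:
    _,r=ray("wrist",[[u,v]],m); print(u,v,d[v,u],(o+r[0]*d[v,u]).round(4))
cv2.imwrite("pics/w2z.png",cv2.resize(p[190:350,180:400],None,fx=3.6,fy=3.6,interpolation=2))
s,_=env.read_camera("scene");cv2.imwrite("pics/s2.png",cv2.resize(s[90:240,230:430],None,fx=3.9,fy=3.9,interpolation=2))
E
```

```text
[ 0.51915152 -0.25277234  0.06641088] 344.3631492245515
215 262 0.14247222 [ 0.5111 -0.2818  0.1167]
208 285 0.12579265 [ 0.5115 -0.2811  0.1343]
205 300 0.1160089 [ 0.5112 -0.2801  0.1444]
345 262 0.1433459 [ 0.5078 -0.228   0.1163]
350 270 0.13598634 [ 0.5075 -0.2274  0.1239]
360 285 0.124625 [ 0.5071 -0.2262  0.1358]
370 300 0.1163957 [ 0.5076 -0.2247  0.1445]
285 275 0.17051053 [ 0.5279 -0.2512  0.0934]
285 215 0.178646 [ 0.5022 -0.2528  0.077 ]
250 260 0.21506141 [ 0.5422 -0.2715  0.0505]
356 227 0.20596403 [ 0.5149 -0.209   0.0536]
```

View pics/w2z.png

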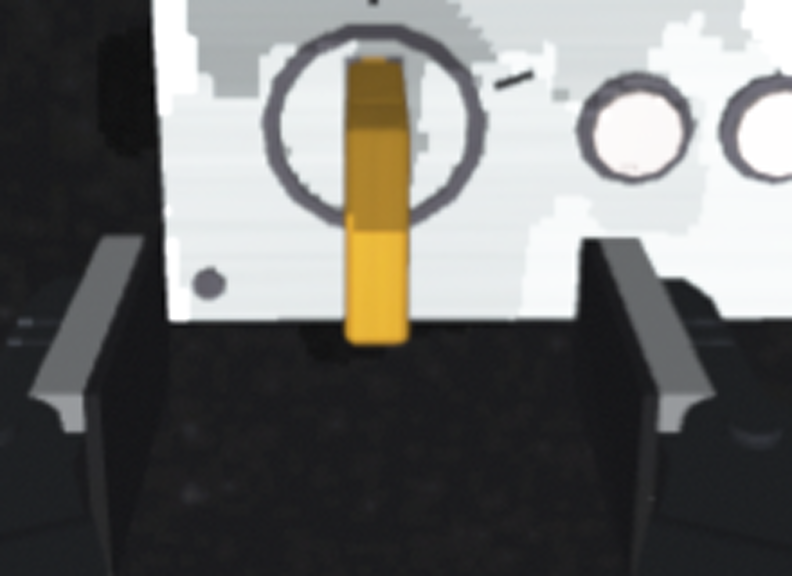

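View pics/s2.png

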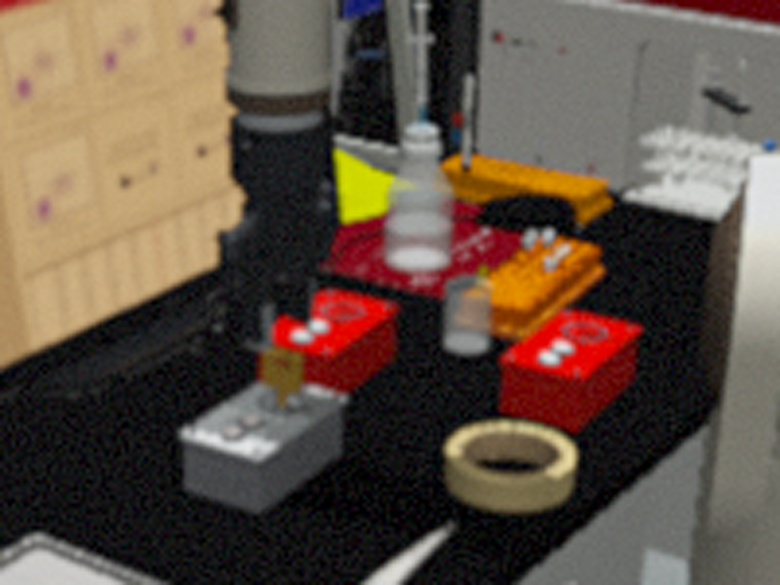

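```bash
python3 - <<'E'
from h import *
t=env.get_obs()['tcp_pos']
u=np.array([-.07,.997,0])*.027
for h in (0,.02,.05):
    print(h,((proj("scene",[t+u+[0,0,h],t-u+[0,0,h]])-[230,90])*3.9).round(0))
print(((proj("scene",[[.5175,-.2523,.094],[.5175,-.2523,.062]])-[230,90])*3.9).round(0))
m=env.camera_model("wrist"); 
import scipy.spatial.transform as st
R=st.Rotation.from_euler("xyz",env.get_obs()['ee_rot'],degrees=True).as_matrix()
print(R.T@(m["pose"][:3,3]-t),(R.T@m["pose"][:3,:3]).round(3))
s,d=env.read_camera("scene")
o,_=ray("scene",[[0,0]])
for a,b in [(270,320),(270,335),(312,290),(312,305),(285,375),(305,250)]:
    uv=[a/3.9+230,b/3.9+90]; i,j=map(int,uv); _,r=ray("scene",[uv]); print(a,b,d[j,i],(o+r[0]*d[j,i]).round(4))
cv2.imwrite("pics/s3.png",cv2.resize(s[150:210,270:350],None,fx=10,fy=10,interpolation=2))
E
```

```text
0 [[259. 393.]
 [297. 368.]]
0.02 [[258. 369.]
 [297. 345.]]
0.05 [[258. 333.]
 [297. 310.]]
[[279. 349.]
 [279. 387.]]
[-7.56616062e-02 -1.79466319e-01 -1.41050447e-04] [[-0.001  0.954  0.299]
 [-0.    -0.299  0.954]
 [ 1.     0.001  0.001]]
270 320 1.2991406 [ 0.506  -0.2259  0.1303]
270 335 1.3044851 [ 0.5058 -0.2255  0.1183]
312 290 1.6998103 [ 0.7074 -0.5565 -0.0037]
312 305 1.5371368 [ 0.6146 -0.4288  0.0467]
285 375 1.3414105 [ 0.5088 -0.2481  0.0759]
305 250 1.3155059 [ 0.5097 -0.2747  0.17  ]
```

View pics/s3.png

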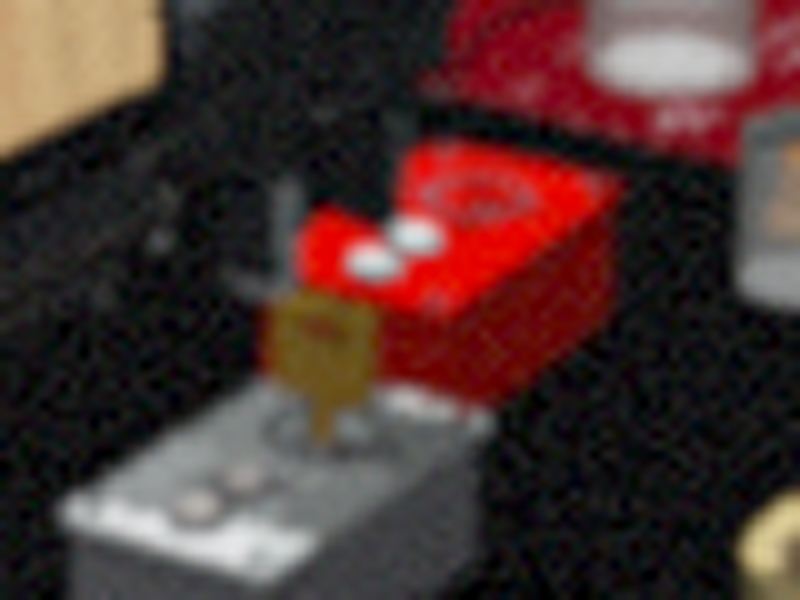

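Both cameras put the fingertips at z≈0.115, about 45 mm above the reported TCP. Laterally they agree with the key. I'll trust the pictures and go down in steps, watching the fingertip height and the force.

```bash
cat > tip.py <<'E'
from h import *
import sys
t=env.get_obs();print(t['tcp_pos'].round(4),t['ee_rot'].round(2),"q",t['q'].round(0),"F",t['wrist_force'].round(1),t['wrist_torque'].round(2),"gap",round(t['finger_gap'],4))
m=env.camera_model("wrist");p,d=env.read_camera("wrist");cv2.imwrite(f"pics/{sys.argv[1]}.png",p)
s,_=env.read_camera("scene");cv2.imwrite(f"pics/{sys.argv[1]}s.png",cv2.resize(s[120:240,240:370],None,fx=5,fy=5,interpolation=2))
E
python3 -m handwheel '[{"hand":0.2,"travel":[-0.15,1,0.1],"twist":0},{"hand":0.2,"travel":[0,1,0],"twist":0},{"hand":0.2,"travel":[0,1,0],"twist":0},{"hand":0.2,"travel":[0,0,0],"twist":0}]'; python3 tip.py w3
```

```text
time: 5.15
tcp_pos: [0.5171, -0.2519, 0.0345]
ee_rot: [-89.6, 0.4, 3.9]
wrist_force: [-0.5, 0.7, 0.5]
finger_gap: 0.0515
[ 0.5171 -0.2519  0.0345] [-89.58   0.41   3.86] q [ 66.  47. -59. 105.  48.  58.  80.] F [-0.5  0.7  0.5] [-0.02 -0.01 -0.04] gap 0.0515
```

View pics/w3.png

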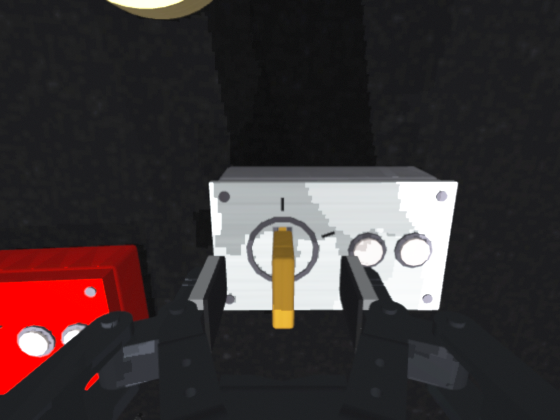

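View pics/w3s.png

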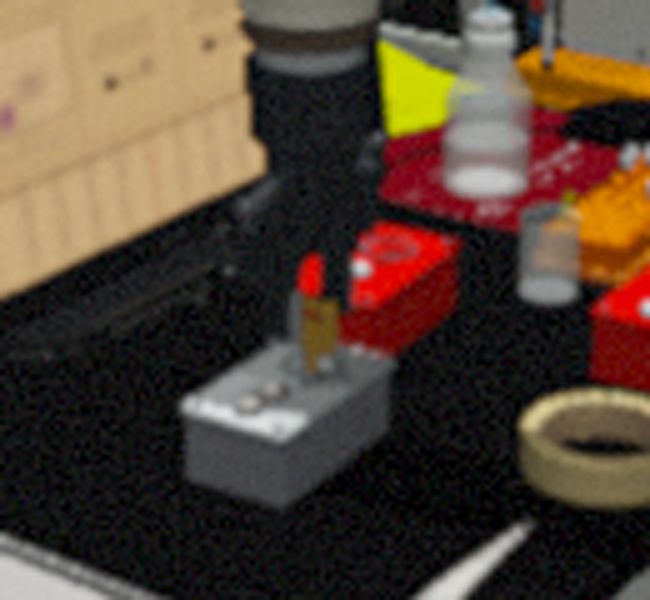

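```bash
python3 -m handwheel '[{"hand":-0.4,"travel":[0,0.9,0],"twist":0},{"hand":-0.4,"travel":[0,0.7,0],"twist":0},{"hand":-0.4,"travel":[0,0,0],"twist":0}]'; python3 - <<'E'
import sys;sys.argv=["","w4"];exec(open("tip.py").read())
o,_=ray("wrist",[[0,0]],m)
cv2.imwrite("pics/w4z.png",cv2.resize(p[190:350,180:400],None,fx=3.6,fy=3.6,interpolation=2))
for v in range(235,300,6):
    row=[]
    for u in (222,228,234,240,246,252,315,321,327,333,340):
        _,r=ray("wrist",[[u,v]],m); row.append(round((o+r[0]*d[v,u])[2],3))
    print(v,row)
E
```

```text
time: 5.62
tcp_pos: [0.5182, -0.2521, 0.0187]
ee_rot: [-89.6, 0.3, 3.9]
wrist_force: [0.3, 0.6, 0.5]
finger_gap: 0.0254
[ 0.5182 -0.2521  0.0187] [-89.63   0.29   3.85] q [ 65.  48. -58. 105.  49.  57.  79.] F [0.3 0.6 0.5] [-0.03 -0.04  0.01] gap 0.0254
235 [np.float64(0.049), np.float64(0.049), np.float64(0.05), np.float64(0.049), np.float64(0.05), np.float64(0.049), np.float64(0.049), np.float64(0.05), np.float64(0.05), np.float64(0.05), np.float64(0.049)]
241 [np.float64(0.049), np.float64(0.05), np.float64(0.049), np.float64(0.05), np.float64(0.05), np.float64(0.053), np.float64(0.05), np.float64(0.05), np.float64(0.05), np.float64(0.05), np.float64(0.049)]
247 [np.float64(0.05), np.float64(0.049), np.float64(0.049), np.float64(0.049), np.float64(0.049), np.float64(0.051), np.float64(0.051), np.float64(0.048), np.float64(0.049), np.float64(0.049), np.float64(0.048)]
253 [np.float64(0.049), np.float64(0.049), np.float64(0.048), np.float64(0.061), np.float64(0.06), np.float64(0.06), np.float64(0.061), np.float64(0.06), np.float64(0.049), np.float64(0.05), np.float64(0.049)]
259 [n
[... 779 characters left out ...]
0.081), np.float64(0.082), np.float64(0.081), np.float64(0.074)]
283 [np.float64(0.079), np.float64(0.079), np.float64(0.086), np.float64(0.086), np.float64(0.086), np.float64(0.071), np.float64(0.078), np.float64(0.086), np.float64(0.085), np.float64(0.086), np.float64(0.078)]
289 [np.float64(0.084), np.float64(0.083), np.float64(0.09), np.float64(0.089), np.float64(0.09), np.float64(0.072), np.float64(0.078), np.float64(0.09), np.float64(0.09), np.float64(0.09), np.float64(0.083)]
295 [np.float64(0.095), np.float64(0.096), np.float64(0.094), np.float64(0.093), np.float64(0.092), np.float64(0.072), np.float64(0.08), np.float64(0.093), np.float64(0.094), np.float64(0.092), np.float64(0.095)]
```

View pics/w4z.png

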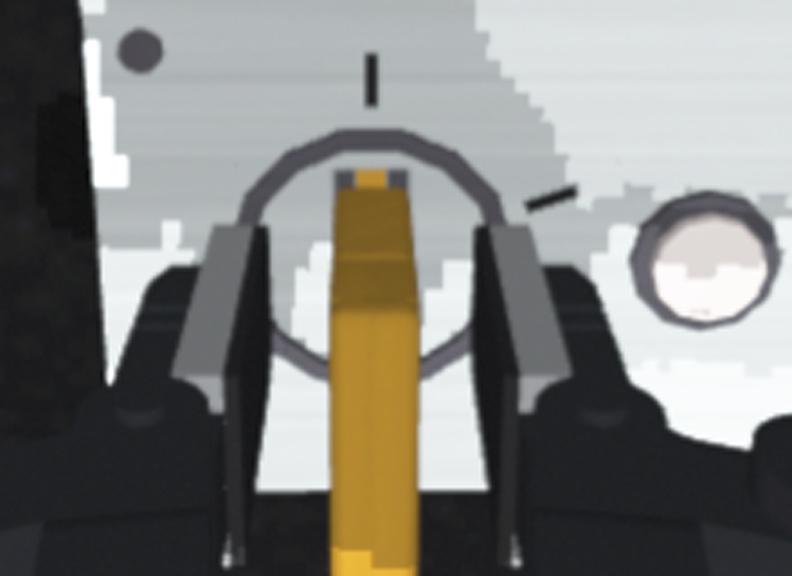

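View pics/w4s.png

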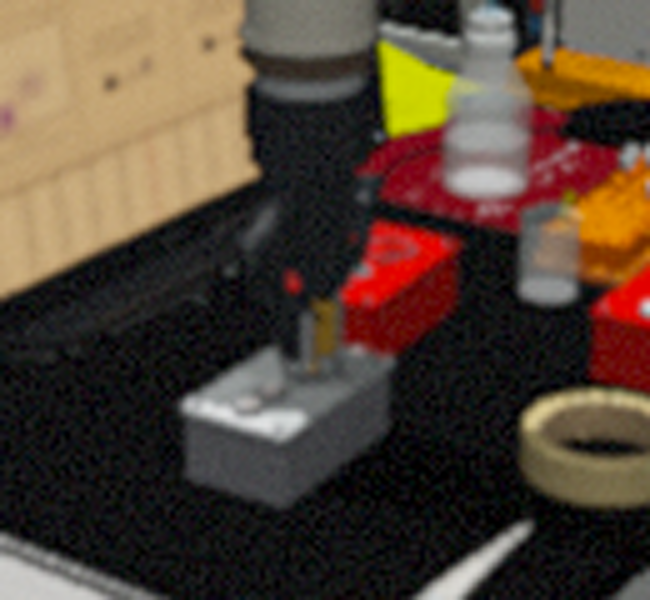

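```bash
python3 -m handwheel '[{"hand":-1,"travel":[0,0,0],"twist":0},{"hand":-1,"travel":[0,0,0],"twist":0},{"hand":-1,"travel":[0,0,0],"twist":0},{"hand":-1,"travel":[0,0,0],"twist":0}]' 40; python3 - <<'E'
import sys;sys.argv=["","w5"];exec(open("tip.py").read())
cv2.imwrite("pics/w5z.png",cv2.resize(p[190:350,180:400],None,fx=3.6,fy=3.6,interpolation=2))
E
```

```text
time: 6.22
tcp_pos: [0.519, -0.2523, 0.0198]
ee_rot: [-89.7, 0.2, 3.8]
wrist_force: [-0.1, 1.1, -0.9]
finger_gap: 0.0083
[ 0.519  -0.2523  0.0198] [-89.68   0.2    3.85] q [ 65.  48. -58. 105.  49.  57.  79.] F [-0.1  1.1 -0.9] [-0.05 -0.01  0.01] gap 0.0083
```

View pics/w5z.png

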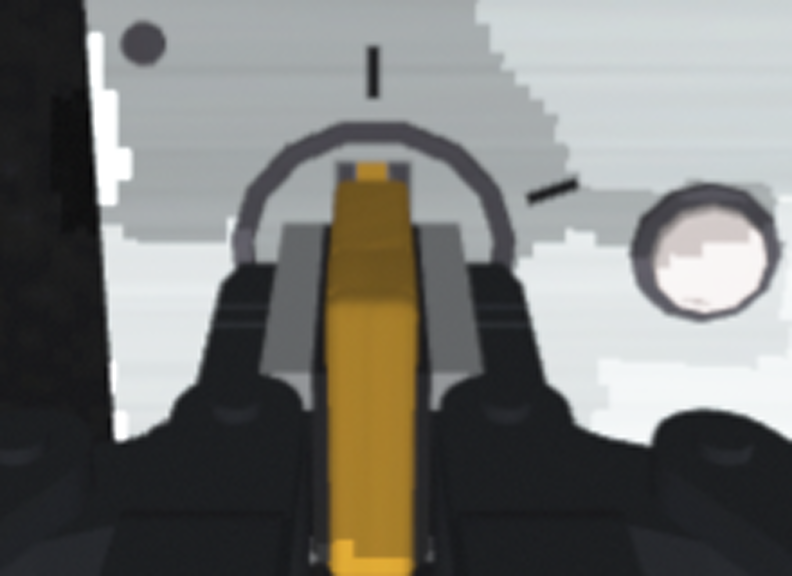

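```bash
python3 -m handwheel '[{"hand":-1,"travel":[0,0,0],"twist":0.1},{"hand":-1,"travel":[0,0,0],"twist":0.12},{"hand":-1,"travel":[0,0,0],"twist":0.12},{"hand":-1,"travel":[0,0,0],"twist":0.12},{"hand":-1,"travel":[0,0,0],"twist":0}]'; python3 -c "
from cell import env
t=env.get_obs();print(t['tcp_pos'].round(4),t['ee_rot'].round(2),'q',t['q'].round(0),'F',t['wrist_force'].round(1),t['wrist_torque'].round(2),'gap',round(t['finger_gap'],4))"
```

```text
time: 6.95
tcp_pos: [0.5183, -0.2535, 0.0197]
ee_rot: [-89.9, 0.4, -23.3]
wrist_force: [0.5, 0.3, -0.7]
finger_gap: 0.0086
[ 0.5183 -0.2535  0.0197] [-89.9    0.36 -23.3 ] q [ 62.  45. -53. 105.  44.  54.  55.] F [ 0.5  0.3 -0.7] [ 0.03 -0.    0.01] gap 0.0086
```

```bash
python3 -m handwheel '[{"hand":-1,"travel":[-0.1,0,0.05],"twist":0.12},{"hand":-1,"travel":[0,0,0],"twist":0.12},{"hand":-1,"travel":[0,0,0],"twist":0.12},{"hand":-1,"travel":[0,0,0],"twist":0.12},{"hand":-1,"travel":[0,0,0],"twist":0.12},{"hand":-1,"travel":[0,0,0],"twist":0}]'; python3 -c "
from cell import env
t=env.get_obs();print(t['tcp_pos'].round(4),t['ee_rot'].round(2),'q',t['q'].round(0),'F',t['wrist_force'].round(1),t['wrist_torque'].round(2),'gap',round(t['finger_gap'],4))"
```

```text
time: 7.7
tcp_pos: [0.5173, -0.2537, 0.0197]
ee_rot: [-90.2, 0.3, -57.7]
wrist_force: [-0.2, -0.7, -0.5]
finger_gap: 0.0079
[ 0.5173 -0.2537  0.0197] [-90.18   0.31 -57.73] q [ 58.  41. -46. 106.  38.  50.  25.] F [-0.2 -0.7 -0.5] [-0.    0.01  0.02] gap 0.0079
```

Gripper yaw is −57.7° and the stop is expected at about −66° plus play. I'll continue gently until the torque shows the stop.

```bash
S='from cell import env
t=env.get_obs();print(t["tcp_pos"].round(4),t["ee_rot"].round(2),"F",t["wrist_force"].round(1),t["wrist_torque"].round(3),"gap",round(t["finger_gap"],4))'
python3 -m handwheel '[{"hand":-1,"travel":[0,0,0],"twist":0.08},{"hand":-1,"travel":[0,0,0],"twist":0.08},{"hand":-1,"travel":[0,0,0],"twist":0}]' >/dev/null; python3 -c "$S"
python3 -m handwheel '[{"hand":-1,"travel":[0,0,0],"twist":0.08},{"hand":-1,"travel":[0,0,0],"twist":0.08},{"hand":-1,"travel":[0,0,0],"twist":0.06}]' >/dev/null; python3 -c "$S"
```

```text
[ 0.5171 -0.2537  0.0196] [-90.26   0.29 -66.38] F [-0.1 -0.4 -0. ] [-0.048  0.04  -0.017] gap 0.0086
[ 0.5165 -0.2538  0.0196] [-90.39   0.26 -78.56] F [-1.9 -1.   1.6] [-0.105  0.332  0.193] gap 0.0086
```

```bash
python3 - <<'E'
import sys;sys.argv=["","w6"];exec(open("tip.py").read())
cv2.imwrite("pics/w6z.png",cv2.resize(p[170:350,160:420],None,fx=3,fy=3,interpolation=2))
E
```

```text
[ 0.5165 -0.2538  0.0196] [-90.39   0.26 -78.56] q [ 55.  40. -41. 106.  34.  48.   7.] F [-1.9 -1.   1.6] [-0.1   0.33  0.19] gap 0.0086
```

View pics/w6z.png

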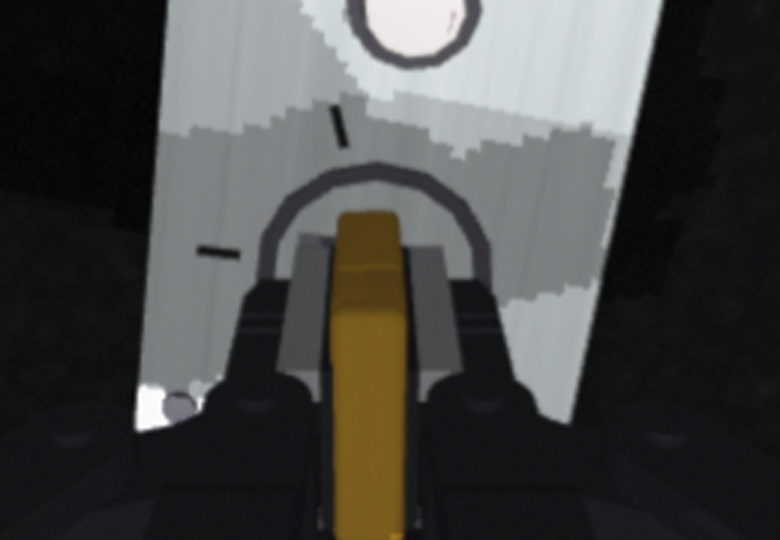

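At the stop: wrist torque is 0.19 N m against the 0.03 N m the lock takes, and the image shows the key by the 70° mark at zoom (338,125). Turning back.

```bash
S='from cell import env
t=env.get_obs();print(t["tcp_pos"].round(4),t["ee_rot"].round(2),"F",t["wrist_force"].round(1),t["wrist_torque"].round(3),"gap",round(t["finger_gap"],4))'
python3 -m handwheel '[{"hand":-1,"travel":[0,0,0],"twist":-0.12},{"hand":-1,"travel":[0,0,0],"twist":-0.13},{"hand":-1,"travel":[0,0,0],"twist":-0.13},{"hand":-1,"travel":[0,0,0],"twist":-0.13},{"hand":-1,"travel":[0,0,0],"twist":-0.13},{"hand":-1,"travel":[0,0,0],"twist":-0.13},{"hand":-1,"travel":[0,0,0],"twist":0}]' >/dev/null; python3 -c "$S"
```

```text
[ 0.5186 -0.2521  0.0196] [-89.81   0.35 -31.42] F [-0.7 -0.6 -0.2] [-0.117  0.197  0.032] gap 0.0083
```

```bash
S='from cell import env
t=env.get_obs();print(t["tcp_pos"].round(4),t["ee_rot"].round(2),"F",t["wrist_force"].round(1),t["wrist_torque"].round(3),"gap",round(t["finger_gap"],4))'
python3 -m handwheel '[{"hand":-1,"travel":[0,0,0],"twist":-0.12},{"hand":-1,"travel":[0,0,0],"twist":-0.12},{"hand":-1,"travel":[0,0,0],"twist":-0.12},{"hand":-1,"travel":[0,0,0],"twist":-0.12},{"hand":-1,"travel":[0,0,0],"twist":0}]' >/dev/null; python3 -c "$S"
python3 -m handwheel '[{"hand":-1,"travel":[0,0,0],"twist":-0.12},{"hand":-1,"travel":[0,0,0],"twist":-0.06},{"hand":-1,"travel":[0,0,0],"twist":0}]' >/dev/null; python3 -c "$S"
```

```text
[ 0.5184 -0.2515  0.0196] [-89.6    0.24  -3.37] F [-0.4 -0.1  0.6] [-0.047  0.237  0.013] gap 0.0086
[ 0.5183 -0.2512  0.0196] [-89.55   0.18   6.67] F [-0.7  0.3  0.9] [-0.011  0.219 -0.007] gap 0.0082
```

```bash
S='from cell import env
t=env.get_obs();print(t["tcp_pos"].round(4),t["ee_rot"].round(2),"F",t["wrist_force"].round(1),t["wrist_torque"].round(3),"gap",round(t["finger_gap"],4))'
python3 -m handwheel '[{"hand":-1,"travel":[0,0,0],"twist":-0.06},{"hand":-1,"travel":[0,0,0],"twist":-0.06}]' >/dev/null; python3 -c "$S"
python3 - <<'E'
import sys;sys.argv=["","w7"];exec(open("tip.py").read())
cv2.imwrite("pics/w7z.png",cv2.resize(p[170:350,160:420],None,fx=3,fy=3,interpolation=2))
E
```

```text
[ 0.5182 -0.2511  0.0196] [-89.54   0.15  13.35] F [-0.8  0.4  1.2] [ 0.137  0.205 -0.043] gap 0.0086
[ 0.5182 -0.2511  0.0196] [-89.54   0.15  13.35] q [ 66.  49. -60. 105.  51.  58.  87.] F [-0.8  0.4  1.2] [ 0.14  0.2  -0.04] gap 0.0086
```

View pics/w7z.png

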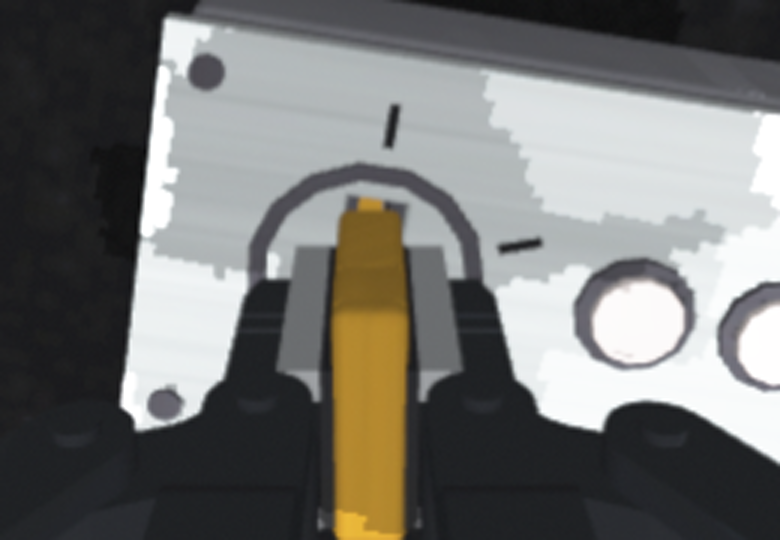

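View pics/w7s.png

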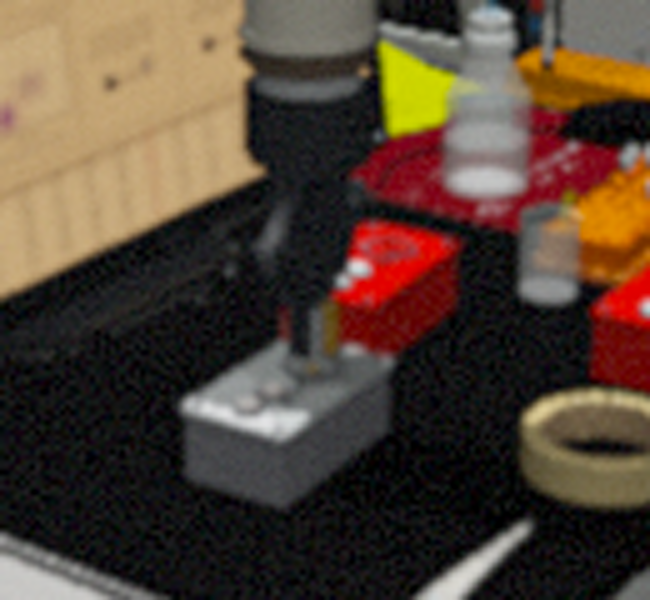

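```bash
S='from cell import env
t=env.get_obs();print(t["tcp_pos"].round(4),t["ee_rot"].round(2),"F",t["wrist_force"].round(1),t["wrist_torque"].round(3),"gap",round(t["finger_gap"],4))'
python3 -m handwheel '[{"hand":-1,"travel":[0,0,0],"twist":0.06},{"hand":-1,"travel":[0,0,0],"twist":0}]' >/dev/null; python3 -c "$S"
python3 -m handwheel '[{"hand":-1,"travel":[0,-0.3,0],"twist":0},{"hand":-1,"travel":[0,-0.3,0],"twist":0},{"hand":-1,"travel":[0,0,0],"twist":0}]' >/dev/null; python3 -c "$S"
python3 - <<'E'
import sys;sys.argv=["","w8"];exec(open("tip.py").read())
cv2.imwrite("pics/w8z.png",cv2.resize(p[170:350,160:420],None,fx=3,fy=3,interpolation=2))
E
```

```text
[ 0.5186 -0.2514  0.0196] [-89.57   0.14   9.45] F [0.7 0.3 0.3] [-0.029  0.011 -0.022] gap 0.0084
[ 0.519  -0.2514  0.0261] [-89.58   0.1    9.43] F [-0.5  0.8  0.2] [ 0.037  0.03  -0.01 ] gap 0.0085
[ 0.519  -0.2514  0.0261] [-89.58   0.1    9.43] q [ 66.  48. -60. 105.  50.  58.  84.] F [-0.5  0.8  0.2] [ 0.04  0.03 -0.01] gap 0.0085
```

View pics/w8z.png

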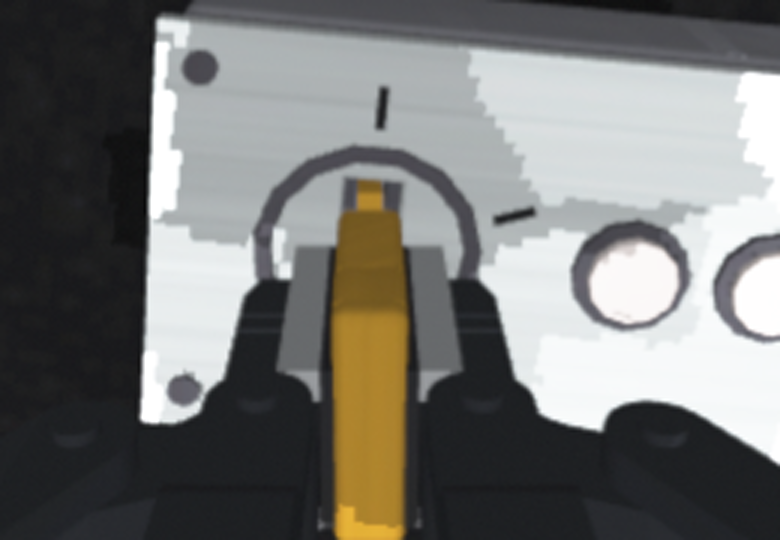

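```bash
S='from cell import env
t=env.get_obs();print(t["time"],t["tcp_pos"].round(4),t["ee_rot"].round(2),"q",t["q"].round(0),"F",t["wrist_force"].round(1),t["wrist_torque"].round(3),"gap",round(t["finger_gap"],4))'
python3 -m handwheel '[{"hand":-1,"travel":[0,-0.4,0],"twist":0},{"hand":-1,"travel":[0,-0.4,0],"twist":0},{"hand":-1,"travel":[0,-0.5,0],"twist":0},{"hand":-1,"travel":[0,-0.8,0],"twist":0},{"hand":-1,"travel":[0,-2,0],"twist":0},{"hand":-1,"travel":[0,-2,0],"twist":0},{"hand":-1,"travel":[0,0,0],"twist":0}]' >/dev/null; python3 -c "$S"
python3 - <<'E'
import sys;sys.argv=["","w9"];exec(open("tip.py").read())
cv2.imwrite("pics/w9.png",p)
s,_=env.read_camera("scene");cv2.imwrite("pics/w9s.png",cv2.resize(s[90:240,230:390],None,fx=4,fy=4,interpolation=2))
E
```

```text
12.375 [ 0.5199 -0.2518  0.0924] [-8.962e+01  2.000e-02  9.450e+00] q [ 69.  44. -65. 103.  44.  63.  87.] F [-0.8  0.5 -0.6] [0.012 0.027 0.004] gap 0.0083
[ 0.5199 -0.2518  0.0924] [-8.962e+01  2.000e-02  9.450e+00] q [ 69.  44. -65. 103.  44.  63.  87.] F [-0.8  0.5 -0.6] [0.01 0.03 0.  ] gap 0.0083
```

View pics/w9.png

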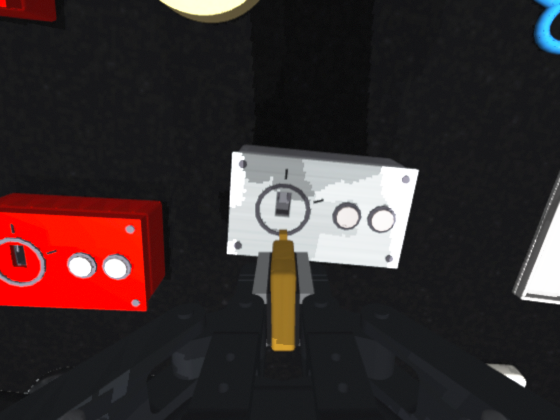

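View pics/w9s.png

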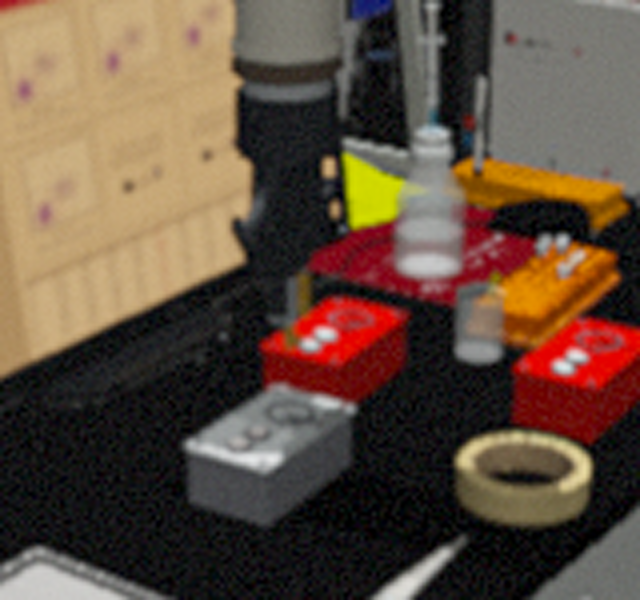

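Key is out: the slot at (283,204) is empty and stands along the box's x. Foot is at z≈0.107. Carrying it to the tray now.

```bash
python3 -m handwheel '[{"hand":-1,"travel":[0.4,0,3],"twist":0},{"hand":-1,"travel":[0.6,0,4.8],"twist":0},{"hand":-1,"travel":[0.6,0,4.8],"twist":0},{"hand":-1,"travel":[0.6,0,4.8],"twist":0},{"hand":-1,"travel":[0.5,0,4.5],"twist":0},{"hand":-1,"travel":[0.3,0,3],"twist":0},{"hand":-1,"travel":[0,0,0],"twist":0.1},{"hand":-1,"travel":[0,0,0],"twist":0.03}]'; python3 - <<'E'
import sys;sys.argv=["","w10"];exec(open("tip.py").read())
E
```

```text
time: 13.52
tcp_pos: [0.5026, 0.0057, 0.0865]
ee_rot: [-89.3, 0.8, 1.7]
wrist_force: [0.3, -0.4, -0.4]
finger_gap: 0.0084
[0.5026 0.0057 0.0865] [-89.35   0.75   1.66] q [ 47.  37. -65. 113.  40.  57.  54.] F [ 0.3 -0.4 -0.4] [-0.04 -0.02  0.01] gap 0.0084
```

View pics/w10.png

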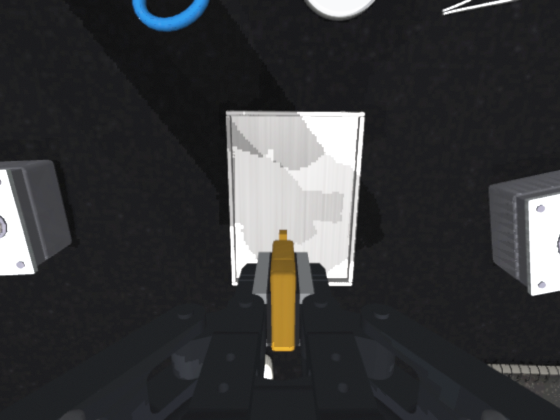

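```bash
python3 - <<'E'
from h import *
m=env.camera_model("wrist")
C=plane("wrist",[(227,112),(363,113),(352,285),(234,284)],.012,m);print(C.round(4),C.mean(0).round(4))
print(np.linalg.norm(C[1]-C[0]),np.linalg.norm(C[2]-C[1]))
x=(C[3]-C[0]+C[2]-C[1]);print(np.degrees(np.arctan2(x[1],x[0])))
# key stem foot
print(proj("wrist",[env.get_obs()['tcp_pos']+[0,0,.0145]],m))
E
```

```text
[[ 0.4384 -0.0355  0.012 ]
 [ 0.4362  0.0617  0.012 ]
 [ 0.5746  0.0661  0.012 ]
 [ 0.5761 -0.0319  0.012 ]] [0.5063 0.0151 0.012 ]
0.09729995509757276 0.13848039894289987
1.658818466419682
[[283.02890081 247.28297969]]
```

```bash
python3 -m handwheel '[{"hand":-1,"travel":[0.4,0,0.95],"twist":0},{"hand":-1,"travel":[0,2.5,0],"twist":0},{"hand":-1,"travel":[0,2.5,0],"twist":0},{"hand":-1,"travel":[0,2.2,0],"twist":0},{"hand":-1,"travel":[0,1,0],"twist":0},{"hand":-1,"travel":[0,0,0],"twist":0}]'; python3 - <<'E'
import sys;sys.argv=["","w11"];exec(open("tip.py").read())
s,_=env.read_camera("scene");cv2.imwrite("pics/w11s.png",cv2.resize(s[170:290,170:330],None,fx=4.5,fy=4.5,interpolation=2))
E
```

```text
time: 14.38
tcp_pos: [0.5083, 0.0164, 0.0026]
ee_rot: [-89.2, 0.6, 1.7]
wrist_force: [-0.3, 0.0, -0.4]
finger_gap: 0.0084
[0.5083 0.0164 0.0026] [-89.23   0.61   1.68] q [ 40.  44. -57. 115.  49.  50.  47.] F [-0.3  0.  -0.4] [ 0.04 -0.03 -0.01] gap 0.0084
```

View pics/w11.png

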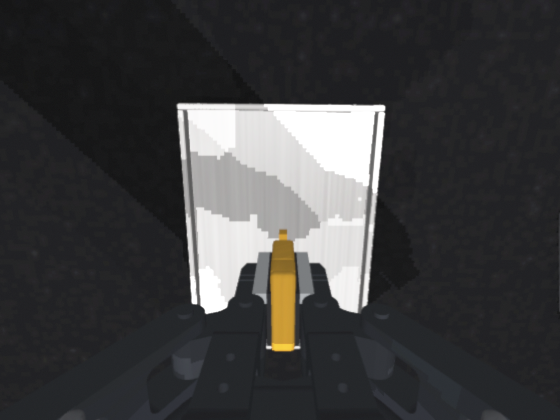

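View pics/w11s.png

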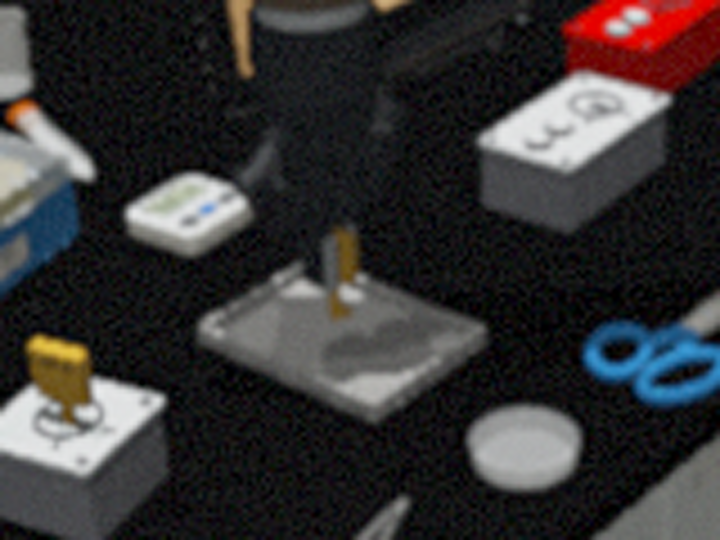

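```bash
S='from cell import env
t=env.get_obs();print(t["time"],t["tcp_pos"].round(4),t["ee_rot"].round(2),"F",t["wrist_force"].round(1),t["wrist_torque"].round(3),"gap",round(t["finger_gap"],4))'
python3 -m handwheel '[{"hand":-1,"travel":[0,0.6,0],"twist":0},{"hand":-1,"travel":[0,0.4,0],"twist":0},{"hand":-1,"travel":[0,0,0],"twist":0}]'>/dev/null; python3 -c "$S"
python3 -m handwheel '[{"hand":-1,"travel":[0,0.15,0],"twist":0},{"hand":-1,"travel":[0,0,0],"twist":0}]'>/dev/null; python3 -c "$S"
python3 -m handwheel '[{"hand":-1,"travel":[0,0.15,0],"twist":0},{"hand":-1,"travel":[0,0,0],"twist":0}]'>/dev/null; python3 -c "$S"
```

```text
14.9 [ 0.5102  0.0161 -0.0058] [-89.28   0.36   1.63] F [ 0.2 -0.2 -0.7] [-0.052 -0.039  0.036] gap 0.0086
15.15 [ 0.5103  0.0161 -0.0073] [-89.29   0.35   1.63] F [-0.4  0.2 -0.9] [-0.024 -0.027  0.006] gap 0.0085
15.4 [ 0.5103  0.0161 -0.0088] [-89.29   0.35   1.64] F [-0.1  0.1  0.1] [0.036 0.011 0.026] gap 0.0083
```

```bash
S='from cell import env
t=env.get_obs();print(t["time"],t["tcp_pos"].round(4),t["ee_rot"].round(2),"F",t["wrist_force"].round(1),t["wrist_torque"].round(3),"gap",round(t["finger_gap"],4))'
python3 -m handwheel '[{"hand":-1,"travel":[0,0.15,0],"twist":0},{"hand":-1,"travel":[0,0,0],"twist":0}]'>/dev/null; python3 -c "$S"
python3 -m handwheel '[{"hand":-1,"travel":[0,0.15,0],"twist":0},{"hand":-1,"travel":[0,0,0],"twist":0}]'>/dev/null; python3 -c "$S"
```

```text
15.65 [ 0.5103  0.0162 -0.0104] [-89.29   0.34   1.64] F [ 0.1  0.2 -0.7] [-0.037 -0.06   0.056] gap 0.0083
15.9 [ 0.5105  0.0163 -0.0115] [-89.31   0.32   1.64] F [-1.2 -0.3  2. ] [-0.116  0.271  0.007] gap 0.0086
```

```bash
python3 - <<'E'
import sys;sys.argv=["","w12"];exec(open("tip.py").read())
cv2.imwrite("pics/w12z.png",cv2.resize(p[170:350,160:420],None,fx=3,fy=3,interpolation=2))
s,_=env.read_camera("scene");cv2.imwrite("pics/w12s.png",cv2.resize(s[200:270,200:300],None,fx=7,fy=7,interpolation=2))
E
```

```text
[ 0.5105  0.0163 -0.0115] [-89.31   0.32   1.64] q [ 39.  45. -56. 115.  50.  48.  46.] F [-1.2 -0.3  2. ] [-0.12  0.27  0.01] gap 0.0086
```

View pics/w12z.png

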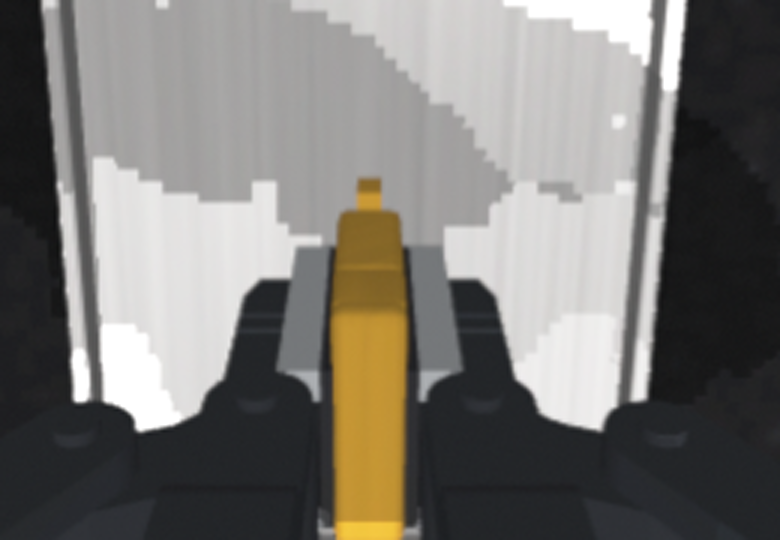

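View pics/w12s.png

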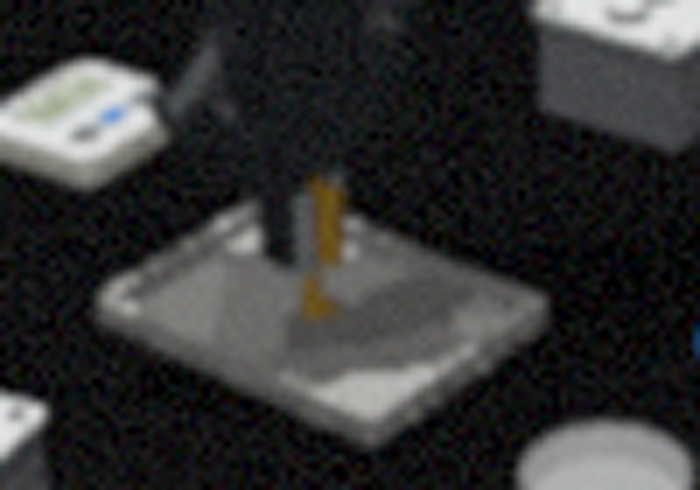

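Foot is on the tray floor: 2 N upward, and the height checks (−0.0115+0.0145 = 0.003). I'll ease the jaws open just past the key.

```bash
python3 -m handwheel '[{"hand":-0.65,"travel":[0,0,0],"twist":0},{"hand":-0.65,"travel":[0,0,0],"twist":0},{"hand":-0.65,"travel":[0,0,0],"twist":0}]' 20; python3 - <<'E'
import sys;sys.argv=["","w13"];exec(open("tip.py").read())
cv2.imwrite("pics/w13z.png",cv2.resize(p[130:350,160:420],None,fx=3,fy=2.6,interpolation=2))
s,_=env.read_camera("scene");cv2.imwrite("pics/w13s.png",cv2.resize(s[200:270,200:300],None,fx=7,fy=7,interpolation=2))
E
```

```text
time: 16.42
tcp_pos: [0.5107, 0.0163, -0.0118]
ee_rot: [-89.3, 0.3, 1.6]
wrist_force: [0.1, 0.8, -0.1]
finger_gap: 0.0149
[ 0.5107  0.0163 -0.0118] [-89.28   0.3    1.63] q [ 39.  45. -56. 115.  50.  48.  46.] F [ 0.1  0.8 -0.1] [ 0.03  0.   -0.  ] gap 0.0149
```

View pics/w13z.png

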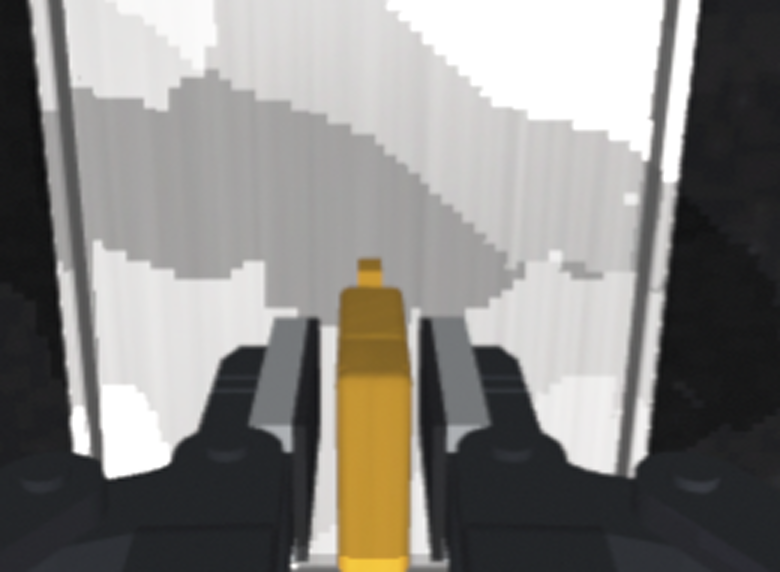

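View pics/w13s.png

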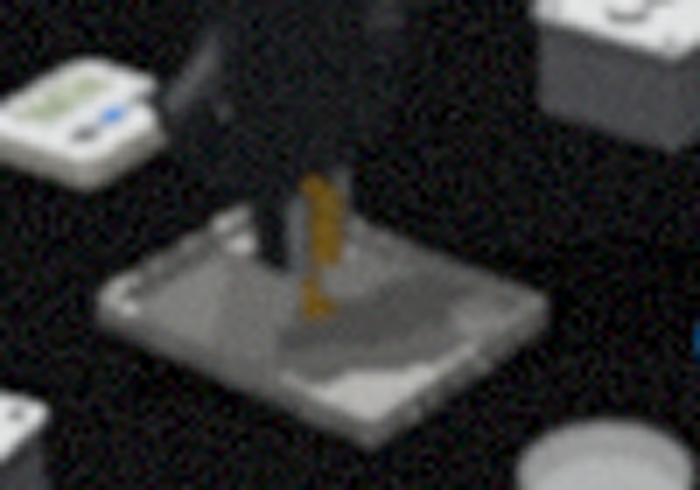

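The key stands by itself between the open jaws, and the force reads zero. Opening further and withdrawing straight up.

```bash
python3 -m handwheel '[{"hand":0.1,"travel":[0,0,0],"twist":0},{"hand":0.1,"travel":[0,0,0],"twist":0},{"hand":0.1,"travel":[0,0,0],"twist":0},{"hand":0.1,"travel":[0,-1.5,0],"twist":0},{"hand":0.1,"travel":[0,-2,0],"twist":0},{"hand":0.1,"travel":[0,-3,0],"twist":0},{"hand":0.1,"travel":[0,-4,0],"twist":0},{"hand":0.1,"travel":[0,-4,0],"twist":0},{"hand":0.1,"travel":[0,0,0],"twist":0},{"hand":0.1,"travel":[0,0,0],"twist":0}]'; python3 - <<'E'
import sys;sys.argv=["","w14"];exec(open("tip.py").read())
s,_=env.read_camera("scene");cv2.imwrite("pics/w14s.png",cv2.resize(s[140:290,150:350],None,fx=3.9,fy=3.9,interpolation=2))
E
```

```text
time: 17.82
tcp_pos: [0.5122, 0.0152, 0.1447]
ee_rot: [-89.4, 0.1, 1.8]
wrist_force: [-0.7, 0.3, -0.5]
finger_gap: 0.047
[0.5122 0.0152 0.1447] [-8.937e+01  8.000e-02  1.760e+00] q [ 49.  34. -70. 110.  35.  62.  56.] F [-0.7  0.3 -0.5] [-0.03  0.05  0.02] gap 0.047
```

View pics/w14.png

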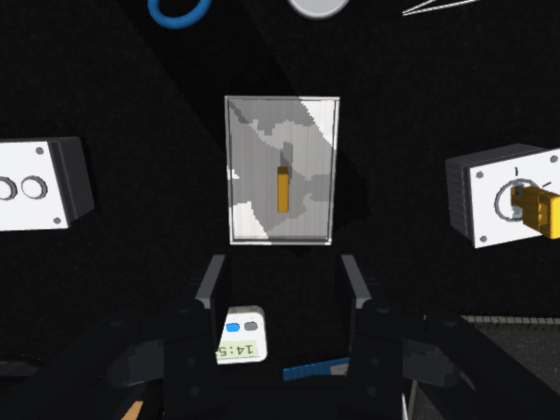

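View pics/w14s.png

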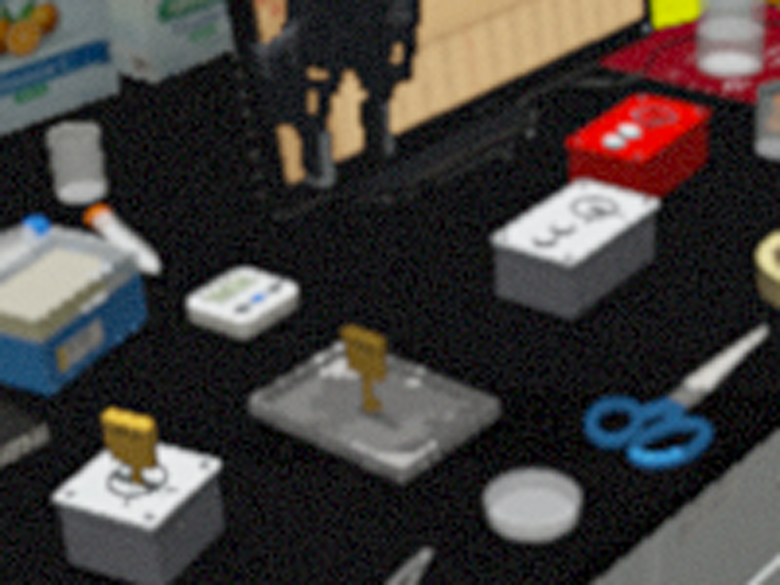

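```bash
python3 -m handwheel '[{"hand":0.1,"travel":[0,0,0],"twist":0},{"hand":0.1,"travel":[0,0,0],"twist":0},{"hand":0.1,"travel":[0,0,0],"twist":0},{"hand":0.1,"travel":[0,0,0],"twist":0}]'; python3 - <<'E'
from h import *
p,_=env.read_camera("top");s,_=env.read_camera("scene")
a=cv2.resize(p[170:255,150:430],None,fx=2.8,fy=2.8,interpolation=2);b=cv2.resize(s[180:260,200:340],None,fx=4,fy=4,interpolation=2)
c=np.zeros((a.shape[0]+b.shape[0],800,3),np.uint8);c[:a.shape[0],:a.shape[1]]=a;c[a.shape[0]:,:b.shape[1]]=b
cv2.imwrite("pics/fin.png",c)
w=cv2.imread("pics/w9.png");cv2.imwrite("pics/w9slot.png",cv2.resize(w[150:270,225:345],None,fx=5,fy=5,interpolation=2))
E
```

```text
time: 18.48
tcp_pos: [0.5103, 0.0159, 0.1418]
ee_rot: [-89.2, 0.4, 1.8]
wrist_force: [1.0, -0.6, 0.4]
finger_gap: 0.0471
```

View pics/fin.png

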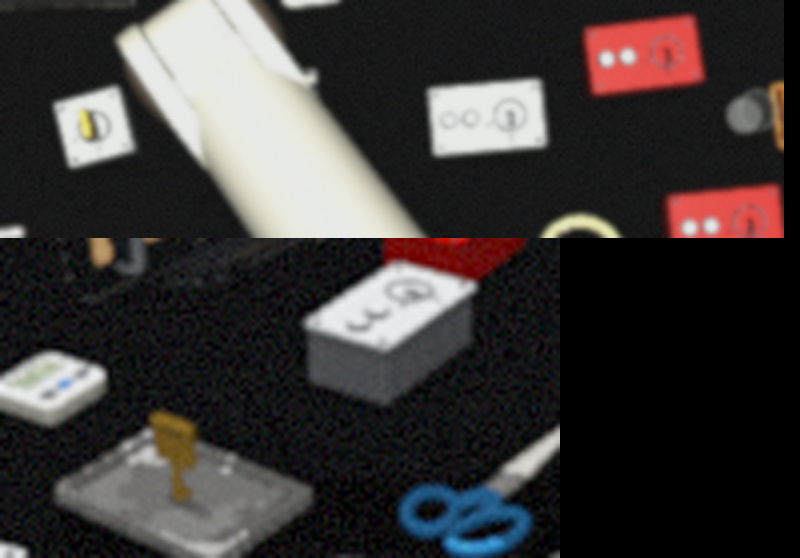

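View pics/w9slot.png

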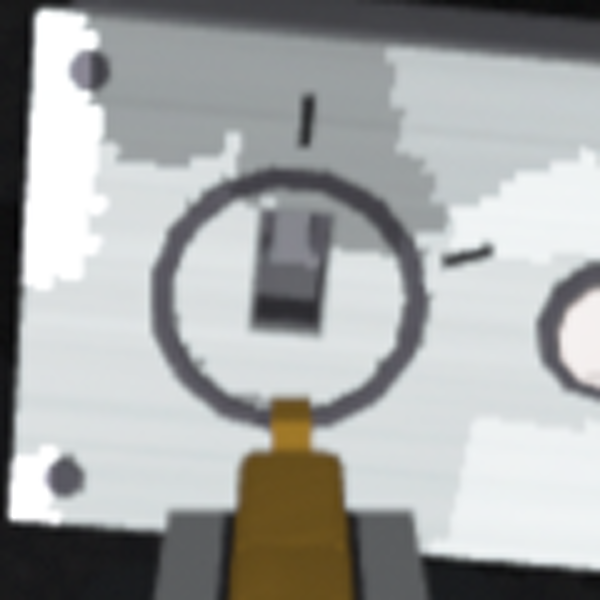

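The slot at zoom (290,270) lines up with the 0 mark at (307,120) and with the box edges. The key stands still in the tray, and the short key is untouched. Handing in.

```bash
python3 -c "
from cell import env
print(env.hand_in(), env.get_obs()['time'])"
```

```text
the job is handed in; nothing more can be done
the job is handed in; nothing more can be done
```

I reset the long box's interlock and left its key in the steel tray. I handed in shortly after 18.5 s on the robot's clock.

- **Turn:** I turned the key clockwise until it met its stop. The wrist torque rose to 0.19 N m and the key lay by the 70° mark. I then turned it back to the zero stop, where the wrist torque was much weaker (about 0.04 N m). After the key came out, the empty slot lined up with the 0 mark.
- **Draw and set down:** The key lifted straight out with almost no force. I lowered it until its foot touched the tray floor (2 N), and only then let go.
- **Last checks:** The key was standing upright near the middle of the tray, still so about 2 s after release. It is not lying flat. The gripper was clear of everything, and the short box's key looked unmoved.

**What disagreed:**
- The reported TCP was about 40–45 mm lower than the fingertips in two camera views, so I set grasp heights from the pictures.
- The gripper turned about 10° past each stop, which was play, flex or slip in the grip.

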